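# Open the rice bin and point out the measuring cup and the pot

### The arm

A 6-joint arm with a two-finger parallel gripper is mounted at the origin on the work surface. World frame = base frame: x ahead of the robot, y to its left, z up, the work surface at z = 0. Lengths are in mm, angles in rad, forces in N, time in s.
With the tool pointing down it reaches from about 275 to 750 mm from the base axis. Payload 10.2 kg.
Tool frame: the origin (TCP) lies between the finger pads, 19 mm behind the fingertips; this is the grasp point; z points along the fingers, y is the line along which they close (so a half turn about z gives the same grasp; the last joint's range is limited). The gripper opens to 85 mm and grips with 20 to 120 N. Pads are 22 mm wide; open, the fingers measure 114 mm over their backs; the gripper's body (76 mm by 85 mm) begins 54 mm behind the grasp point. The pads swing forward as they close: fully open they stand 13 mm farther back than shut.
Start: joints at [1.024, 0.313, 1.498, -0, 1.331, -0.223], TCP at [167.053, 497.719, 249.994] pointing down, gripper open.
Joint ranges: [-2.94, 2.94], [-0.97, 2.17], [0.19, 2.56], [-1.23, 4.37], [0.02, 3.11], [-2.88, 2.88]. Speed limits (rad/s): [2.39, 2.39, 3.01, 3.14, 3.14, 3.14].

### API

Orientations are given as a unit quaternion [w, x, y, z].
In Python, from rig import * gives the robot as it stands. The module is installed in compiled form; this text tells all that it offers.
- The arm moves only by the shell command python3 -m crank 'ROWS' [FORCE]. ROWS is JSON, a list that holds one entry, the list of rows, each a list of 7 numbers: the shift along the tool's x, y, z in units of 25 mm (1.0 is 25 mm), then the turn, a rotation vector about the tool's x, y, z in units of 8 degrees (1.0 is 8 degrees), then the finger opening in mm, from 0 to 85.4. A call has exactly 8 rows; each row shifts and turns the commanded pose from where the row before left it, along the tool's axes as they then stand; what a row does not reach is not made up. A row lasts 1/10 s, in which the tool goes at most 50 mm and 8.59 degrees, less where a joint would pass 70% of its speed; a pose out of reach is approached as far as the arm can. A call is refused whole if a number of a shift passes 1 or a number of a turn 1, either way. A call with a gripper value outside its range is refused whole. The fingers move at their own pace and stop on an object; FORCE is the grip in N (left out, the last holds). Time passes only in rows, so rows that do not move let the fingers close, or fill a call up. It gives the time, the measured TCP pose, the force, the opening and the grip force at its end, in the units of the state.
- sense(): the state, without advancing time (a new reading comes with each control period).
- capture(name): name is "side" or "top"; returns the picture (420x560x3 uint8, blue, green, red); there is no depth.
- camera_model(name): a dict with "fx", "fy", "cx", "cy" (pixels), "k1" (the pictures are not rectified: a ray, as slopes to the right and down, at radius r is drawn at 1 + k1 r^2 times it, then the intrinsics apply), "world_from_camera" (4x4, takes a point from camera to world coordinates). Camera axes: x right, y up, looking along -z (the intrinsics and any distortion apply to the point x, -y, -z); pixel columns grow to the right and rows downward; lengths in mm; the calibration is good to about 2 mm. A picture is of the moment at which its call begins. camera_model takes no time and is no camera call.
- finish_job(): hands the job in; it is judged then, once.
The state is a dict: "time_s": time; "joints": joint angles; "dq": joint speeds; "tau": joint torques, N m; "eef_pos": TCP position; "ee_rot": TCP orientation; "force": force on the tool from outside, world axes, zero at the start; "wrist_torque": the same for the moment, N m; "grip_width": opening from 0.0 (shut) to 1.0 (fully open); "grip_force": force on a finger pad.
Only numpy, scipy, OpenCV 4.12 (cv2) and the standard library are available. Lean on these libraries where they do the work, as an engineer would, in place of code of your own. Each camera call takes 0.05 s, during which the arm holds its last target. There are 200 camera calls.

### The job

Show a helper how rice is measured here: with the fingertips gently push the sliding door on the front of the plastic rice bin fully open (sideways, to the robot's left), then point at the small ceramic cup without a handle, and after that at the aluminium rice pot. To point, hold the fingertips, aimed down, just above the middle of the vessel's mouth (a gap of 1 to 5 cm) for two full seconds without touching it. Pinch or lift nothing, never touch the cup or the pot, do not point into any other vessel, and leave everything else standing where it is.

Things in the scene. Friction and masses are not known exactly. Their poses are not given: they have to be found in the camera images.
- bin: White plastic rice bin, closed on top, fixed to the counter: 200 deep (x) by 280 wide (y) by 160 high, a flat 6 high label plate on top. Origin at the centre of its underside. Its front is its -x face (towards the robot); its x axis points from front to back, its y axis to the robot's left along the front; yaw varies.
- bin_door (a joint): Travel in m of the grey sliding door on the bin's front, along bin +y (robot's left): 0 shut, 0.11 fully open at its stop; starts between 0 and 0.03. About 2 N of friction; stays where left. Panel 130 wide (y), 116 high, its face 8 mm in front of the bin's front; on it a block-shaped pull 92 wide (y), 66 high, standing 36 mm off the door's face, too wide to pinch.
- door_push (a point): Centre of the right-hand (bin -y) side face of the door's block-shaped pull: the face to push on, towards bin +y. It is 99 mm above the counter; the face is 36 mm deep (bin x, 18 mm either side of this point) and 66 mm high (66 to 132 mm above the counter). Moves with the door; axes parallel to the bin's.
- cup: Small white ceramic cup without a handle, 64 across the rim, 50 high; the shortest of the three ceramic vessels. Origin at the centre of its underside.
- cup_rim (a point): Centre of the mouth of the small cup, at rim height (50 mm above its underside).
- pot: Open aluminium rice pot, 170 across, 90 high, with two loop handles at +y and -y that reach 117 mm from the centre. Origin at the centre of its underside.
- pot_rim (a point): Centre of the mouth of the pot, at rim height (90 mm above its underside).
- mug: White ceramic mug with a handle, 78 across, 90 high; bystander. Origin at the centre of its underside.
- mug_rim (a point): Centre of the mug's mouth, at rim height.
- tumbler: Tall white ceramic tumbler without a handle, 68 across, 100 high; bystander. Origin at the centre of its underside.
- tumbler_rim (a point): Centre of the tumbler's mouth, at rim height.
- bowls: Stack of three nested steel bowls, outermost 164 across and 70 high; bystander. Origin at the centre of the underside.
- bowls_rim (a point): Centre of the mouth of the outermost bowl, at rim height.
- whisk: Flat silicone whisk lying on the counter, 255 long, 16 high; bystander. Origin on the counter near the joint of handle and wires; handle towards its -x.
- tin: Steel tin, 72 across, 100 high; bystander. Origin at the centre of its underside.
There are look-alikes about, which are no part of the job. What is shaped like the pot but blue is not meant.

How it is judged:
By the outcome, as a careful person would: the job done as asked, in the order asked, and still so for the second after the job is handed in, with the robot touching nothing.
It also fails if it takes over 54 s, if anything falls off the work surface, if the arm or the gripper's body presses on something with over 40 N, if the wrist force passes 120 N, or if a joint passes its speed limit or range.

## Working session

There is one attempt and no reset: what is moved stays moved. The work goes in short steps, Python scripts to look and compute and a shell command to move; the robot and the scene stay as the last step left them, time stands still between calls to the robot, and variables do not carry over. Pictures are saved under pics/ and viewed, at most 10 in all, crops included, and the job is handed in when it is done.

```bash
mkdir -p pics; python3 - <<'E'
from rig import *
import cv2
for n in("top","side"):
    cv2.imwrite(f"pics/{n}1.png",cv2.resize(capture(n),(800,600),interpolation=cv2.INTER_CUBIC)); m=camera_model(n); print({k:(v if not hasattr(v,'tolist') else v.tolist()) for k,v in m.items()})
s=sense();print(s["time_s"],s["eef_pos"],s["ee_rot"],s["grip_width"])
E
```

```text
{'fx': 489.756523347429, 'fy': 489.756523347429, 'cx': 273.295467608673, 'cy': 206.14533548413888, 'k1': -0.10888649762078317, 'world_from_camera': [[-0.012911664673414064, 0.9836971986514463, -0.1793686435268402, 238.66306492036463], [-0.9996107278697779, -0.017135261694086735, -0.022017618725201922, 20.12402669385208], [-0.0247321985075025, 0.17901453620299254, 0.9835355175005188, 1290.8280121193727], [0.0, 0.0, 0.0, 1.0]]}
{'fx': 496.277344649108, 'fy': 496.277344649108, 'cx': 275.1221116785372, 'cy': 210.0901587842549, 'k1': -0.10620146869126501, 'world_from_camera': [[0.9989042505890842, 0.028604094417078802, -0.03704192135458103, 412.8932004104073], [-0.0460566543873765, 0.7413799237524762, -0.6695032436392032, -735.7765240221362], [0.008311602835908219, 0.6704756628240516, 0.7418849660283908, 968.4744922040024], [0.0, 0.0, 0.0, 1.0]]}
0.1 [166.94931696 497.51742196 249.48354043] [-2.23045014e-04  1.61203873e-01  9.86920942e-01 -5.62377296e-04] 0.999610018307109
```

View pics/top1.png

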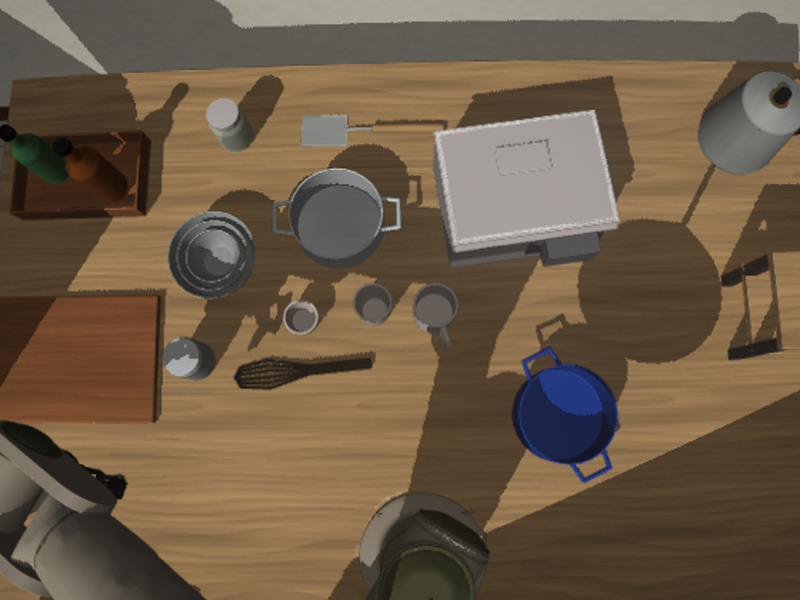

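View pics/side1.png

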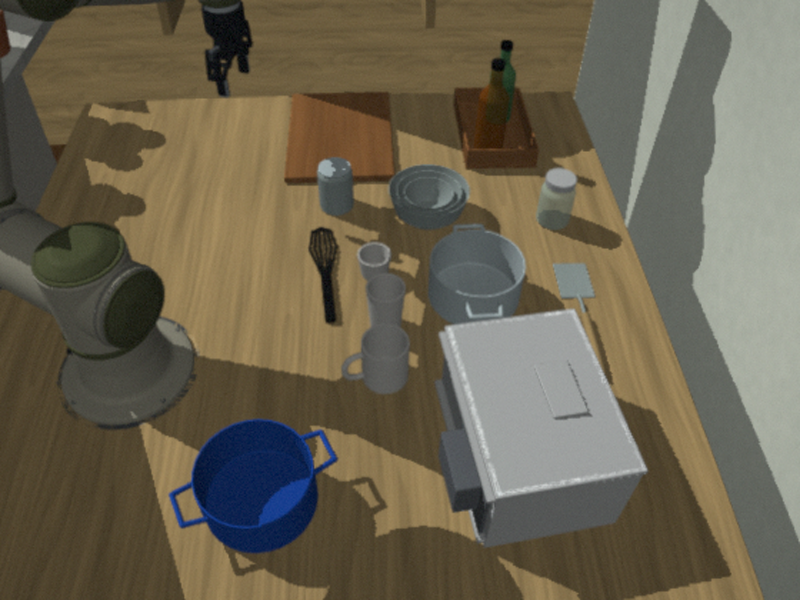

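The top picture shows the cup candidates as the small cup (301,317), the tumbler (373,303) and the mug with its handle (436,305). The pot candidates are the aluminium pot (336,217), the blue pot (566,413) and the bowls (212,254). The bin's pull is at (570,248). In the side picture the vessel at (374,258) is the shortest, so I choose it as the cup. One close crop of each view comes next to check that.

```bash
cat > h.py <<'E'
from rig import *
import numpy as np, cv2
def ray(n,u,v):
    m=camera_model(n); K=np.array([[m["fx"],0,m["cx"]],[0,m["fy"],m["cy"]],[0,0,1]])
    p=cv2.undistortPoints(np.array([[[u,v]]],float),K,np.array([m["k1"],0,0,0]))[0,0]
    T=np.array(m["world_from_camera"]); return T[:3,3],T[:3,:3]@[p[0],-p[1],-1]
def at(n,u,v,z):   # original pixel -> world at height z
    o,d=ray(n,u,v); return (o+d*(z-o[2])/d[2]).round(1)
def proj(n,P):
    m=camera_model(n); T=np.linalg.inv(np.array(m["world_from_camera"])); q=T[:3,:3]@P+T[:3,3]
    s=np.array([q[0],-q[1]])/-q[2]; s=s*(1+m["k1"]*(s@s)); return (s*m["fx"]+[m["cx"],m["cy"]]).round(1)
E
python3 - <<'E'
from h import *
def crop(n,x,y,w,h,k,f):
    im=cv2.imread(f"pics/{n}1.png"); im=capture(n)[y:y+h,x:x+w]
    im=cv2.convertScaleAbs(im,alpha=1.3,beta=15); cv2.imwrite(f,cv2.resize(im,None,fx=k,fy=k,interpolation=cv2.INTER_CUBIC))
crop("top",180,70,266,190,3,"pics/ct.png")
crop("side",220,150,240,200,3,"pics/cs.png")
E
```

```text
(no output)
```

View pics/ct.png

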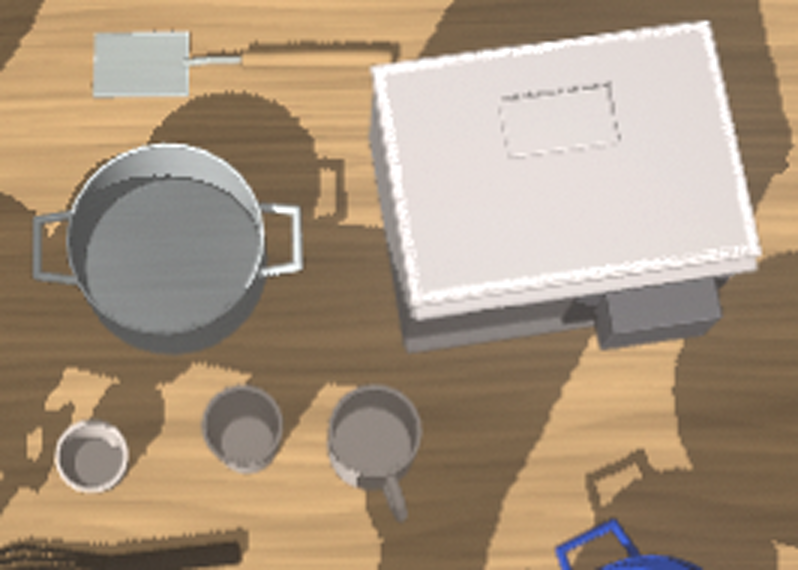

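View pics/cs.png

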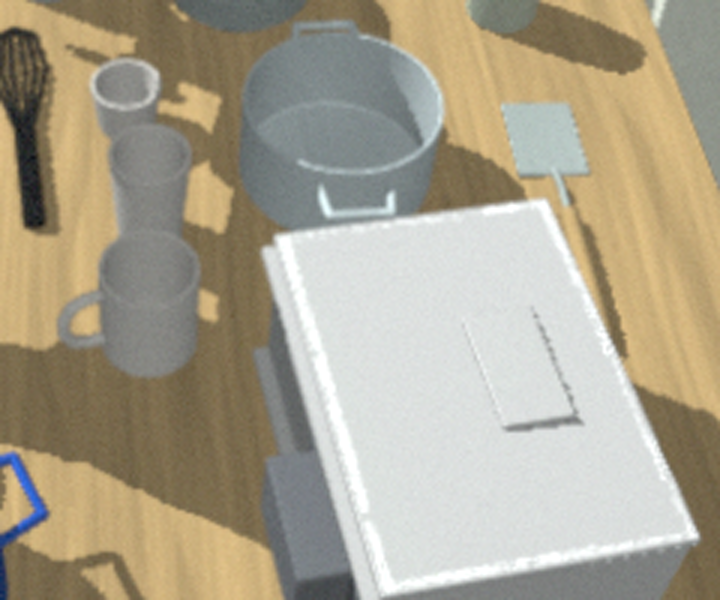

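Confirmed. In the top crop the cup's rim is centred at (92,457), and it is the shortest of the three and has no handle. The aluminium pot's rim is centred at (166,240). The bin's lid corners are (372,68), (710,22), (760,258) and (413,305), and the pull's front top right corner is at about (720,304).

```bash
python3 - <<'E'
from h import *
c=lambda x,y:(180+(x+.5)/3-.5,70+(y+.5)/3-.5); s=lambda x,y:(220+(x+.5)/3-.5,150+(y+.5)/3-.5)
print("cup",at("top",*c(92,457),50),at("side",*s(125,84),50))
print("pot",at("top",*c(166,240),90),at("side",*s(342,102),90))
print("mug",at("top",*c(375,432),90),"tumb",at("top",*c(242,426),100),at("side",*s(150,158),100))
L=[at("top",*c(*p),160) for p in((372,68),(710,22),(760,258),(413,305))]
Ls=[at("side",*s(*p),160) for p in((272,238),(547,201),(697,538),(385,594))]
print("lid",L,Ls)
P=np.array(L)[:,:2]
for a,b in((0,1),(3,2)):
    d=P[a]-P[b];print("y-axis yaw",np.arctan2(-d[0],d[1]),np.hypot(*d))
for a,b in((3,0),(2,1)):
    d=P[b]-P[a];print("x yaw",np.arctan2(d[1],d[0]),np.hypot(*d))
ctr=P.mean(0);print("ctr",ctr)
th=np.mean([np.arctan2(-(P[a]-P[b])[0],(P[a]-P[b])[1]) for a,b in((0,1),(3,2))])
R=np.array([[np.cos(th),-np.sin(th)],[np.sin(th),np.cos(th)]])
for n,p in(("Lf",(610,333)),("Rf",(722,314)),("botL",(603,347)),("botR",(720,320))):
    for z in(132,66): print(n,z,(R.T@(at("top",*c(*p),z)[:2]-ctr)).round(1))
for p in((265,490),(293,588)): print("side",(R.T@(at("side",*s(*p),132)[:2]-ctr)).round(1))
for q in(0,.015,.03):
  pass
print("th",th)
q=sense()["ee_rot"]
from scipy.spatial.transform import Rotation as Ro
print(Ro.from_quat(np.r_[q[1:],q[0]]).as_matrix().round(3))
E
```

```text
cup [426.3 210.5  50. ] [427.5 210.3  50. ]
pot [606.1 143.   90. ] [608.  140.8  90. ]
mug [437.3 -30.7  90. ] tumb [442.5  79.  100. ] [444.4  73.5 100. ]
lid [array([728.6, -33.1, 160. ]), array([ 765.8, -315.4,  160. ]), array([ 561.6, -340.2,  160. ]), array([527.1, -60.3, 160. ])] [array([525.6, -63.2, 160. ]), array([730.2, -36.3, 160. ]), array([ 765.2, -313.6,  160. ]), array([ 567.3, -339.7,  160. ])]
y-axis yaw 0.13101982006420473 284.740460770857
y-axis yaw 0.1226397303627316 282.0181909026437
x yaw 0.13417654305389695 203.32754363341922
x yaw 0.12085766196551895 205.7004618371091
ctr [ 645.775 -187.25 ]
Lf 132 [-140.7  -16.4]
Lf 66 [-127.2  -31.9]
Rf 132 [-138.1 -110.2]
Rf 66 [-124.5 -131.2]
botL 132 [-151.4   -8.7]
botL 66 [-138.5  -23.7]
botR 132 [-142.8 -107.5]
botR 66 [-129.5 -128.4]
side [-147.1  -44.3]
side [-144.7 -114.5]
th 0.12682977521346817
[[-0.948  0.318 -0.   ]
 [ 0.318  0.948 -0.001]
 [ 0.    -0.001 -1.   ]]
```

```bash
cat >> h.py <<'E'
from scipy.spatial.transform import Rotation as Ro
C=np.array([646.5,-188.]);TH=.127
def st():
    s=sense();q=s["ee_rot"];R=Ro.from_quat(np.r_[q[1:],q[0]]).as_matrix()
    c,n=np.cos(TH),np.sin(TH); d=np.array(s["eef_pos"][:2])-C
    print("t",round(s["time_s"],2),"pos",np.round(s["eef_pos"],1),"bin",np.round([c*d[0]+n*d[1],-n*d[0]+c*d[1]],1),"F",np.round(s["force"],1),"w",round(s["grip_width"],2));return np.array(s["eef_pos"]),R
def go(t):  # tool-frame units to world target
    p,R=st(); print("units",((np.array(t)-p)@R/25).round(2),"y-axis yaw",np.degrees(np.arctan2(R[1,1],R[0,1])).round(1),"z",R[:,2].round(3))
E
python3 -m crank '[[[0,0,0,0,0,-0.8,0],[0,0,0,0,0,-0.8,0],[0,0,0,0,0,-0.8,0],[0,0,0,0,0,-0.8,0],[-0.28,-1,0,0,0,0,0],[-0.28,-1,0,0,0,0,0],[-0.28,-1,0,0,0,0,0],[-0.28,-1,0,0,0,0,0]]]' 20
python3 -m crank '[[[-0.28,-1,0,0,0,0,0],[-0.28,-1,0,0,0,0,0],[-0.28,-1,0,0,0,0,0],[-0.28,-1,0,0,0,0,0],[-0.28,-1,0,0,0,0,0],[-0.28,-1,0,0,0,0,0],[-0.28,-1,0,0,0,0,0],[-0.28,-1,0,0,0,0,0]]]'
python3 -c "from h import *;go([534,-359,250])"
```

```text
time_s: 1.0
eef_pos: [207.3, 400.9, 249.9]
ee_rot: [-0.0, -0.062, 0.998, -0.0]
force: [-0.2, -0.1, 0.3]
grip_width: 0.005
grip_force: 0.0
time_s: 1.8
eef_pos: [287.4, 209.3, 250.0]
ee_rot: [0.0, -0.062, 0.998, 0.0]
force: [0.1, 0.1, -0.0]
grip_width: 0.0
grip_force: 0.0
t 1.8 pos [287.4 209.3 250. ] bin [-305.9  439.6] F [ 0.1  0.1 -0. ] w 0.0
units [ -7.   -23.77  -0.  ] y-axis yaw 97.1 z [ 0.  0. -1.]
```

```bash

python3 -m crank '[[[-0.3,-1,0,0,0,0,0],[-0.3,-1,0,0,0,0,0],[-0.3,-1,0,0,0,0,0],[-0.3,-1,0,0,0,0,0],[-0.3,-1,0,0,0,0,0],[-0.3,-1,0,0,0,0,0],[-0.3,-1,0,0,0,0,0],[-0.3,-1,0,0,0,0,0]]]' >/dev/null
python3 -m crank '[[[-0.3,-1,0,0,0,0,0],[-0.3,-1,0,0,0,0,0],[-0.3,-1,0,0,0,0,0],[-0.3,-1,0,0,0,0,0],[-0.3,-1,0,0,0,0,0],[-0.3,-1,0,0,0,0,0],[-0.3,-1,0,0,0,0,0],[-0.3,-1,0,0,0,0,0]]]' >/dev/null
python3 -m crank '[[[-0.28,-1,0,0,0,0,0],[-0.28,-1,0,0,0,0,0],[-0.28,-1,0,0,0,0,0],[-0.28,-1,0,0,0,0,0],[-0.28,-1,0,0,0,0,0],[-0.28,-1,0,0,0,0,0],[-0.28,-0.8,0,0,0,0,0],[0,0,0,0,0,0,0]]]' >/dev/null
python3 -c "from h import *;go([534,-359,118])"
```

```text
t 4.2 pos [ 525.1 -336.5  248.9] bin [-139.3 -131.9] F [ 0.3 -0.9  0.1] w -0.0
units [-0.25 -0.94  5.23] y-axis yaw 97.0 z [-0.001  0.    -1.   ]
```

```bash

python3 -m crank '[[[-0.2,-0.6,0,0,0,0,0],[0,-0.4,0.2,0,0,0,0],[0,0,0.8,0,0,0,0],[0,0,1,0,0,0,0],[0,0,1,0,0,0,0],[0,0,1,0,0,0,0],[0,0,0.8,0,0,0,0],[0,0,0.4,0,0,0,0]]]' >/dev/null
python3 - <<'E'
from h import *
go([534,-359,118])
a=capture("top")[120:260,330:530]; b=capture("side")[250:390,260:460]
cv2.imwrite("pics/p1.png",cv2.convertScaleAbs(cv2.resize(np.hstack([a,b]),(800,280),interpolation=cv2.INTER_CUBIC),alpha=1.4,beta=15))
E
```

```text
t 5.0 pos [ 532.1 -358.   117.8] bin [-135.  -154.1] F [ 0.4 -0.2  0.7] w 0.0
units [-0.07 -0.05 -0.01] y-axis yaw 97.1 z [-0.002  0.002 -1.   ]
```

View pics/p1.png

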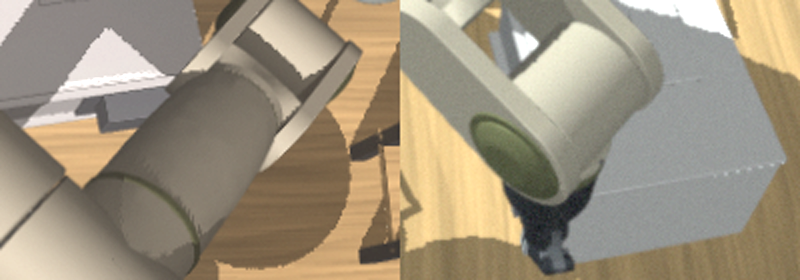

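The pull is still in view at (135,105), and the closed fingers stand in front of the bin, to the right of the pull. Nothing is touching, so I start the gentle push.

```bash

for i in 1; do python3 -m crank '[[[0,0.3,0,0,0,0,0],[0,0.3,0,0,0,0,0],[0,0.2,0,0,0,0,0],[0,0.2,0,0,0,0,0],[0,0.2,0,0,0,0,0],[0,0.2,0,0,0,0,0],[0,0.2,0,0,0,0,0],[0,0.2,0,0,0,0,0]]]' >/dev/null; done
python3 -c "from h import *;st()"
python3 -m crank '[[[0,0.2,0,0,0,0,0],[0,0.2,0,0,0,0,0],[0,0.2,0,0,0,0,0],[0,0.2,0,0,0,0,0],[0,0.2,0,0,0,0,0],[0,0.2,0,0,0,0,0],[0,0.2,0,0,0,0,0],[0,0.2,0,0,0,0,0]]]' >/dev/null
python3 -c "from h import *;st()"
```

```text
t 5.9 pos [ 527.4 -314.1  120.2] bin [-134.1 -110. ] F [-0.7 -2.4  1.2] w -0.0
t 6.7 pos [ 522.3 -274.1  119.9] bin [-134.1  -69.7] F [-1.5 -2.7 -0.1] w -0.0
```

```bash

python3 -m crank '[[[0,0.2,0,0,0,0,0],[0,0.2,0,0,0,0,0],[0,0.2,0,0,0,0,0],[0,0.1,0,0,0,0,0],[0,0.1,0,0,0,0,0],[0,0.1,0,0,0,0,0],[0,0.1,0,0,0,0,0],[0,0.1,0,0,0,0,0]]]' >/dev/null
python3 -c "from h import *;st()"
```

```text
t 7.5 pos [ 519.1 -247.1  119.9] bin [-133.9  -42.4] F [-1.8 -2.4 -0.2] w -0.0
```

```bash

python3 -m crank '[[[0,0.1,0,0,0,0,0],[0,0.1,0,0,0,0,0],[0,0.1,0,0,0,0,0],[0,0.1,0,0,0,0,0],[0,0,0,0,0,0,0],[0,0,0,0,0,0,0],[0,0,0,0,0,0,0],[0,0,0,0,0,0,0]]]' >/dev/null
python3 -c "from h import *;st()"
```

```text
t 8.3 pos [ 517.9 -237.2  120. ] bin [-133.8  -32.5] F [ 0.   0.2 -0.3] w 0.0
```

```bash

python3 -m crank '[[[0,0.1,0,0,0,0,0],[0,0.1,0,0,0,0,0],[0,0.1,0,0,0,0,0],[0,0.1,0,0,0,0,0],[0,0.1,0,0,0,0,0],[0,0,0,0,0,0,0],[0,0,0,0,0,0,0],[0,0,0,0,0,0,0]]]' >/dev/null
python3 -c "from h import *;st()"
```

```text
t 9.1 pos [ 516.4 -224.7  120. ] bin [-133.8  -20. ] F [-0.1  0.1 -0.3] w 0.0
```

```bash

python3 -m crank '[[[0,0.1,0,0,0,0,0],[0,0.1,0,0,0,0,0],[0,0.1,0,0,0,0,0],[0,0,0,0,0,0,0],[0,0,0,0,0,0,0],[0,0,0,0,0,0,0],[0,0,0,0,0,0,0],[0,0,0,0,0,0,0]]]' >/dev/null
python3 -c "from h import *;st()"
```

```text
t 9.9 pos [ 516.1 -222.7  120.3] bin [-133.7  -17.9] F [  2.2 -29.  -10.4] w 0.0
```

Stopper reached (force jumped to 29 N, TCP halted). Back off, rise, and check.

```bash

python3 -m crank '[[[0,-0.1,0,0,0,0,0],[0,-0.2,0,0,0,0,0],[0,-0.5,0,0,0,0,0],[0.2,-0.4,-0.4,0,0,0,0],[0.2,0,-0.8,0,0,0,0],[0,0,-1,0,0,0,0],[0,0,-1,0,0,0,0],[0,0,-1,0,0,0,0]]]' >/dev/null
python3 -m crank '[[[0.2,0.4,-1,0,0,0,0],[0.2,0.8,-0.6,0,0,0,0],[0.2,1,0,0,0,0,0],[0.2,1,0,0,0,0,0],[0.2,1,0,0,0,0,0],[0.2,1,0,0,0,0,0],[0.2,1,0,0,0,0,0],[0.2,1,0,0,0,0,0]]]' >/dev/null
python3 - <<'E'
from h import *
go([427,210.4,240])
a=capture("top")[60:270,200:480]; b=capture("side")[200:410,220:500]
cv2.imwrite("pics/p2.png",cv2.convertScaleAbs(cv2.resize(np.hstack([a,b]),(800,300),interpolation=cv2.INTER_CUBIC),alpha=1.4,beta=15))
E
```

```text
t 11.5 pos [446.9 -74.1 265.8] bin [-183.6  138.2] F [-0.1 -0.2  0.5] w 0.0
units [-0.6  11.39  1.03] y-axis yaw 97.0 z [ 0.001 -0.    -1.   ]
```

View pics/p2.png

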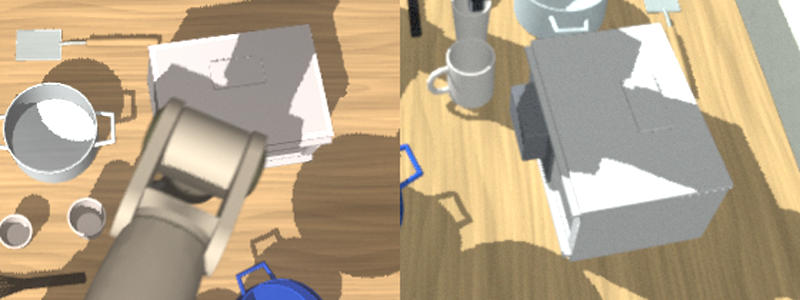

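The door now stands at the left end of the bin's front: the pull is at about (530,120) in the side half. The vessels look undisturbed. On to the cup.

```bash

python3 -m crank '[[[-0.1,1,0,0,0,0,0],[-0.1,1,0,0,0,0,0],[-0.1,1,0,0,0,0,0],[-0.1,1,0,0,0,0,0],[-0.1,1,0,0,0,0,0],[-0.1,1,0,0,0,0,0],[0,1,0,0,0,0,0],[0,1,0,0,0,0,0]]]' >/dev/null
python3 -m crank '[[[0,1,0,0,0,0,0],[0,1,0,0,0,0,0],[0,1,0,0,0,0,0],[0,0.4,0,0,0,0,0],[0,0,0,0,0,0,0],[0,0,1,0,0,0,0],[0,0,1,0,0,0,0],[0,0,0.6,0,0,0,0]]]' >/dev/null
python3 -c "from h import *;go([427,210.4,99])"
```

```text
t 13.2 pos [427.3 208.5 198.5] bin [-167.2  421.1] F [-0.1  0.4  0.2] w 0.0
units [-0.    0.08  3.98] y-axis yaw 97.0 z [-0.002 -0.001 -1.   ]
```

```bash

python3 -m crank '[[[0,0.08,0.6,0,0,0,0],[0,0,0.8,0,0,0,0],[0,0,0.8,0,0,0,0],[0,0,0.6,0,0,0,0],[0,0,0.4,0,0,0,0],[0,0,0.2,0,0,0,0],[0,0,0,0,0,0,0],[0,0,0,0,0,0,0]]]' >/dev/null
python3 - <<'E'
from h import *
go([427,210.4,99])
b=capture("side")[130:260,200:340]; a=capture("top")[170:300,130:270]
cv2.imwrite("pics/p3.png",cv2.convertScaleAbs(cv2.resize(np.hstack([a,b]),None,fx=2.8,fy=2.8,interpolation=cv2.INTER_CUBIC),alpha=1.4,beta=15))
E
```

```text
t 14.0 pos [427.5 211.8 115.6] bin [-166.6  424.4] F [-1.3 -0.6 -0.2] w 0.0
units [ 0.03 -0.05  0.66] y-axis yaw 97.0 z [ 0.001  0.    -1.   ]
```

View pics/p3.png

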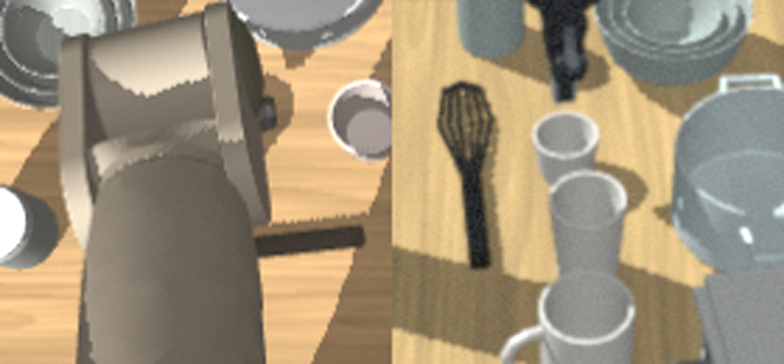

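The tip at (564,100) is centred above the cup's mouth at (566,133). I lower it to a 30 mm gap and hold.

```bash

python3 -m crank '[[[0,-0.04,0.3,0,0,0,0],[0,0,0.3,0,0,0,0],[0,0,0.06,0,0,0,0],[0,0,0,0,0,0,0],[0,0,0,0,0,0,0],[0,0,0,0,0,0,0],[0,0,0,0,0,0,0],[0,0,0,0,0,0,0]]]' >/dev/null
python3 -c "
from h import *;p,R=st();print(proj('side',p-[0,0,19]))
b=capture('side')[140:230,210:310]
cv2.imwrite('pics/p4.png',cv2.convertScaleAbs(cv2.resize(b,None,fx=6,fy=6,interpolation=cv2.INTER_CUBIC),alpha=1.4,beta=15))"
python3 -m crank '[[[0,0,0,0,0,0,0],[0,0,0,0,0,0,0],[0,0,0,0,0,0,0],[0,0,0,0,0,0,0],[0,0,0,0,0,0,0],[0,0,0,0,0,0,0],[0,0,0,0,0,0,0],[0,0,0,0,0,0,0]]]' >/dev/null
python3 -m crank '[[[0,0,0,0,0,0,0],[0,0,0,0,0,0,0],[0,0,0,0,0,0,0],[0,0,0,0,0,0,0],[0,0,0,0,0,0,0],[0,0,0,0,0,0,0],[0,0,0,0,0,0,0],[0,0,0,0,0,0,0]]]' >/dev/null
python3 -m crank '[[[0,0,0,0,0,0,0],[0,0,0,0,0,0,0],[0,0,0,0,0,0,0],[0,0,0,0,0,0,0],[0,0,0,0,0,0,0],[0,0,0,0,0,0,0],[0,0,0,0,0,0,0],[0,0,0,0,0,0,0]]]' >/dev/null
python3 -c "from h import *;st()"
```

```text
t 14.9 pos [427.3 211.   98.6] bin [-166.9  423.5] F [-0.2 -0.6 -0.1] w 0.0
[261.1 169.3]
t 17.35 pos [427.2 211.   98.5] bin [-167.   423.5] F [ 0.2  0.9 -0.5] w -0.0
```

View pics/p4.png

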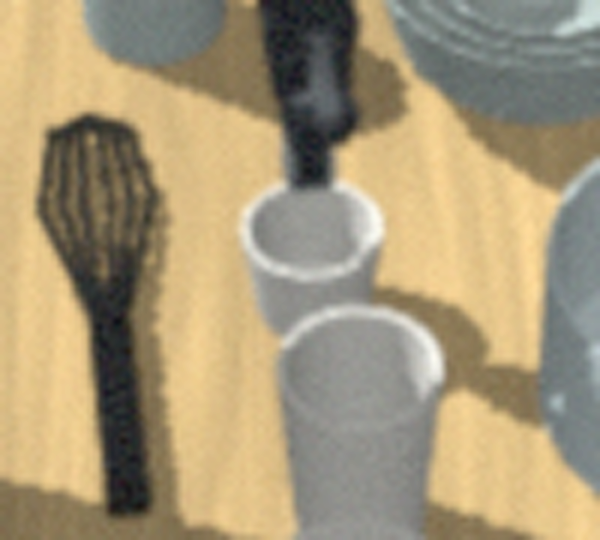

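The picture shows the tip at (308,188), about 2.7 cm above the cup's rim (centre (313,230)), and the hold lasted over 2.4 s. Now the pot.

```bash

python3 -m crank '[[[0,0,-0.5,0,0,0,0],[0,0,-1,0,0,0,0],[0,0,-1,0,0,0,0],[0,0,-1,0,0,0,0],[0,0,-1,0,0,0,0],[-0.5,-0.3,-0.5,0,0,0,0],[-0.9,-0.5,0,0,0,0,0],[-0.9,-0.5,0,0,0,0,0]]]' >/dev/null
python3 -m crank '[[[-0.9,-0.5,0,0,0,0,0],[-0.9,-0.5,0,0,0,0,0],[-0.9,-0.5,0,0,0,0,0],[-0.9,-0.5,0,0,0,0,0],[-0.8,-0.3,0,0,0,0,0],[0,0,0,0,0,0,0],[0,0,0,0,0,0,0],[0,0,0,0,0,0,0]]]' >/dev/null
python3 -c "from h import *;go([607,142,139])"
```

```text
t 18.95 pos [603.8 142.6 223.6] bin [ -0.5 333.3] F [-0.3  0.6 -0.4] w -0.0
units [-0.12 -0.04  3.38] y-axis yaw 97.1 z [-0.  0. -1.]
```

```bash

python3 -m crank '[[[-0.12,-0.04,0.5,0,0,0,0],[0,0,0.8,0,0,0,0],[0,0,0.8,0,0,0,0],[0,0,0.7,0,0,0,0],[0,0,0.4,0,0,0,0],[0,0,0.2,0,0,0,0],[0,0,0,0,0,0,0],[0,0,0,0,0,0,0]]]' >/dev/null
python3 -c "from h import *;go([607,142,139])"
python3 -m crank '[[[0,0,0,0,0,0,0],[0,0,0,0,0,0,0],[0,0,0,0,0,0,0],[0,0,0,0,0,0,0],[0,0,0,0,0,0,0],[0,0,0,0,0,0,0],[0,0,0,0,0,0,0],[0,0,0,0,0,0,0]]]' >/dev/null
python3 - <<'E'
from h import *
p,R=st();print(proj('side',p-[0,0,19]))
b=capture("side")[100:320,200:490]
cv2.imwrite("pics/p5.png",cv2.convertScaleAbs(cv2.resize(b,None,fx=2.7,fy=2.7,interpolation=cv2.INTER_CUBIC),alpha=1.4,beta=15))
E
```

```text
t 19.75 pos [607.9 141.6 139.2] bin [  3.5 331.9] F [ 0.2 -1.1  1.1] w 0.0
units [0.03 0.02 0.01] y-axis yaw 97.0 z [ 0.001  0.    -1.   ]
t 20.55 pos [607.6 141.6 138.5] bin [  3.1 331.8] F [-0.2 -0.7 -0.2] w 0.0
[334.6 175. ]
```

View pics/p5.png

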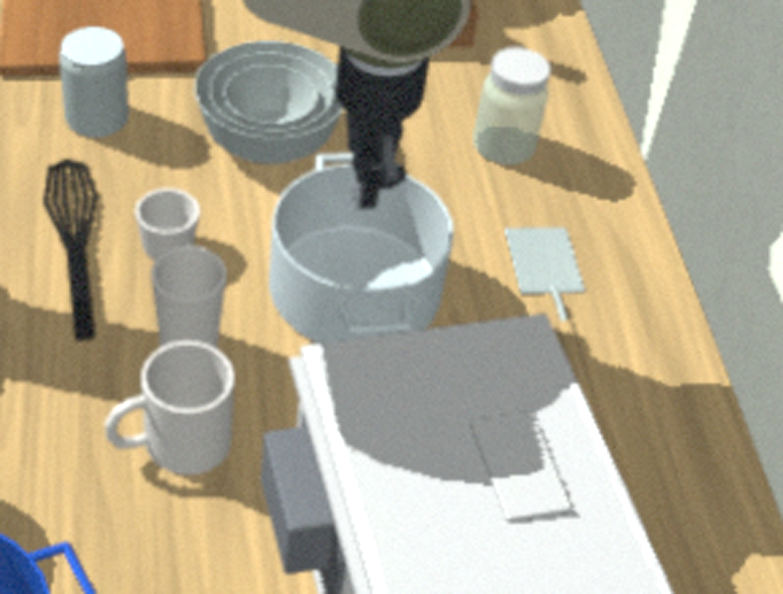

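The tip at (368,203) hovers over the pot's mouth (centre (362,235)), and the door's pull is at the bin's left part (265,433). I finish the hold, then rise and check the pull's travel.

```bash

python3 -m crank '[[[0,0,0,0,0,0,0],[0,0,0,0,0,0,0],[0,0,0,0,0,0,0],[0,0,0,0,0,0,0],[0,0,0,0,0,0,0],[0,0,0,0,0,0,0],[0,0,0,0,0,0,0],[0,0,0,0,0,0,0]]]' >/dev/null
python3 -m crank '[[[0,0,0,0,0,0,0],[0,0,0,0,0,0,0],[0,0,0,0,0,0,0],[0,0,0,0,0,0,0],[0,0,0,0,0,0,0],[0,0,0,0,0,0,0],[0,0,0,0,0,0,0],[0,0,0,0,0,0,0]]]' >/dev/null
python3 -c "from h import *;st()"
python3 -m crank '[[[0,0,0,0,0,0,0],[0,0,0,0,0,0,0],[0,0,-0.5,0,0,0,0],[0,0,-1,0,0,0,0],[0,0,-1,0,0,0,0],[0,0,-1,0,0,0,0],[0,0,-0.5,0,0,0,0],[0,0,0,0,0,0,0]]]' >/dev/null
python3 - <<'E'
from h import *
st()
c,n=np.cos(TH),np.sin(TH)
for x,y in((263,433),(285,521)):
    d=at("side",200+x/2.7,100+y/2.7,132)[:2]-C; print((c*d[0]+n*d[1]).round(1),(-n*d[0]+c*d[1]).round(1))
E
```

```text
t 22.2 pos [607.6 141.6 138.5] bin [  3.1 331.8] F [-0.5 -0.2  0.1] w -0.0
t 23.0 pos [608.1 141.6 240.6] bin [  3.7 331.8] F [ 0.  -0.4 -0.4] w -0.0
-142.5 82.9
-142.7 1.8
```

```bash
python3 -c "from rig import *;print(finish_job())"
```

```text
the job is handed in; nothing more can be done
None
```

The job is handed in at about 23 s: I pushed the bin door left until it met its stop, then pointed at the small cup and then at the aluminium pot for over two seconds each, about 3 cm above the rim. No contact with either vessel showed in the force readings or pictures, and the handed-in job gave no verdict back.

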